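Shut and latch the sandbox frame over the grey sherd

TASK

Two small sandbox frames (emptied of sand) stand half open on the bench. On the one that holds the dark grey sherd, lift the latch bar by its red thumb tab, draw the cover shut with the bar carried over the striker, and let the bar drop into its catch. Leave the latch and cover of the frame with the reddish tile corner as they are.

Things in the scene. Friction and masses are not known exactly. Their poses are not given: they have to be found in the camera images.
- sherd_thumb (a point): Middle of the red thumb tab (24 mm along bar, 14 wide, 12 of it above this point, 20 below) on the latch bar of the frame holding the dark grey sherd; 122 mm above the bench with bar down. x: along the bar to its hinge pin, 80 mm off and 26 lower, also the way the cover opens; y: across the tab (pinch this way); z up, tilting with the bar. A tooth hangs from the bar end, 46 mm along -x.
- sherd_cover (a joint): Opening of that frame's clear cover, which carries the bar, m: 0 shut (end stop), 0.10 fully open. Starts at 0.06 to 0.09; shutting moves the tab along its -x by this much. 1 N friction, stays put. With the bar down the tooth hits the striker at 0.038; dropped below 0.016 it falls into the catch just past the striker; between, it rests on the striker. Frame: 200 x 150 x 60 mm, fixed.
- sherd_latch (a joint): Lift angle of that brass bar, rad: 0 level (down, on a stop), 1.0 most. It hinges freely and drops by its weight (0.09 kg). Tooth: hangs to 72 mm above the bench; steel striker on the frame's end wall: 12 mm thick, top 88 mm above the bench, so 0.14 just clears it (tab raised 12 mm); 0.25 to 0.4 is ample (tab raised 20 to 30 mm). Bar 14 mm wide, 12 thick.
- tile_thumb (a point): The same point on the red thumb tab of the other, like frame, the one with the reddish roof tile corner in it; same axes. To be left as it is.

How it is judged:
By the outcome, as a careful person would: the job done as asked, in the order asked, and still so for the second after the job is handed in, with the robot touching nothing.
It also fails if it takes over 32 s, if anything falls off the work surface, if the arm or the gripper's body presses on something with over 40 N, if the wrist force passes 120 N, or if a joint passes its speed limit or range.

ROBOT

A 6-joint arm with a two-finger parallel gripper is mounted at the origin on the work surface. World frame = base frame: x ahead of the robot, y to its left, z up, the work surface at z = 0. Lengths are in m, angles in degrees, forces in N, time in s.
With the tool pointing down it reaches from about 0.425 to 0.925 m from the base axis. Payload 12.5 kg.
Tool frame: the origin (TCP) lies at the centre of the arm's flange, where the gripper is bolted on; the fingertips stand 173 mm ahead of it and the grasp point (between the pads) lies bot.grip_depth ahead of it (bot.grip_depth is the distance from the TCP to the grasp point, in m); z points along the fingers, y is the direction in which the jaws open and shut (so a half turn about z gives the same grasp; the last joint's range is limited). The gripper opens to 85 mm and grips with 20 to 120 N. Pads are 22 mm wide; open, the fingers measure 114 mm over their backs; the gripper's body (76 mm by 85 mm) begins 54 mm behind the grasp point. The pads swing forward as they close: fully open they stand 13 mm farther back than shut.
Start: joints at [-69.878, 28.126, 89.318, -0, 62.55, -6.05], TCP at [0.276, -0.561, 0.405] pointing down, gripper open.
Joint ranges: [-177.58, 177.58], [-47.91, 125.51], [2.72, 160], [-65.01, 245.01], [3.68, 167.84], [-153.87, 153.87]. Speed limits (degrees/s): [127.2, 127.2, 159.86, 180, 180, 180].

INTERFACE

Orientations are given as a 3x3 rotation matrix whose columns are the frame's x, y, z axes.
In Python, from workcell import get_obs, read_camera, ticket, bot gives the robot as it stands.
- The arm moves only by the shell command python3 -m creep 'ROWS' [FORCE]. ROWS is a JSON object of lists of equal length, an entry for each row: "travel": the shift along the tool's x, y, z in units of 0.2 m (1.0 is 0.2 m), a list of three; "delta_rot": the turn, a rotation vector about the tool's x, y, z in units of 45 degrees (1.0 is 45 degrees), a list of three; "grip": the gripper command: -1 is shut, 1 is fully open, values between are in proportion. A call has 1 to 20 rows; each row is the pose to reach, as a shift and turn from the pose commanded when the call began, along the tool's axes at that moment; what a row does not reach only later rows make up. A row lasts 1/8 s, in which the tool goes at most 62.5 mm and 10.7 degrees, less where a joint would pass 70% of its speed; a pose out of reach is approached as far as the arm can. A call with a number of a shift or a turn outside -1 to 1 is refused whole. A call with a gripper value outside its range is refused whole. The fingers move at their own pace and stop on an object; FORCE is the grip in N (left out, the last holds). Time passes only in rows, so rows that repeat a pose let the fingers close. It gives the time, the measured TCP pose, the force and the opening at its end, in the units of the state.
- get_obs(): the state, without advancing time (a new reading comes with each control period).
- read_camera(name): name is "side" or "top"; returns a dict with "pixels" (384x512x3 uint8, red, green, blue), "K" (3x3 intrinsics, pixels), "eye" and "rotation" of the camera in the world. Camera axes: x right, y down, z forward; pixel columns grow to the right and rows downward; lengths in m; the calibration is good to about 2 mm. A picture is of the moment at which its call begins. There is no depth.
- ticket.close_job(): hands the job in, once; it reports no verdict.
The state is a dict: "clock": time; "qpos": joint angles; "joint_velocities": joint speeds; "joint_torque": joint torques, N m; "tcp_pos": TCP position; "ee_rot": TCP orientation; "force": force on the tool from outside, world axes, zero at the start; "moment": the same for the moment, N m; "finger_gap": opening from 0.0 (shut) to 1.0 (fully open).
Only numpy, scipy, OpenCV 4.12 (cv2) and the standard library are available. Lean on these libraries where they do the work, as an engineer would, in place of code of your own. Each camera call takes 0.05 s, during which the arm holds its last target. There are 200 camera calls.

## Working session

There is one attempt and no reset: what is moved stays moved. The work goes in short steps, Python scripts to look and compute and a shell command to move; the robot and the scene stay as the last step left them, time stands still between calls to the robot, and variables do not carry over. Pictures are saved under pics/ and viewed, about 8 in all and at most 12, crops included, and the job is handed in when it is done.

```bash
mkdir -p pics; ls
python3 - <<'E'
from workcell import get_obs, read_camera, bot
import cv2, numpy as np
o=get_obs()
print({k:np.round(v,3).tolist() for k,v in o.items()}, bot.grip_depth)
for n in ("top","side"):
    c=read_camera(n); cv2.imwrite(f"pics/{n}0.png",c["pixels"][:,:,::-1])
    print(n,np.round(c["K"],1).tolist(),np.round(c["eye"],3),np.round(c["rotation"],3).tolist())
E
```

```text
pics
{'clock': 0.0, 'qpos': [-69.878, 28.164, 89.353, 0.0, 62.55, -6.053], 'joint_velocities': [0.02, -0.036, -0.099, 0.029, -0.082, 0.008], 'joint_torque': [-0.001, -61.845, -26.159, -0.0, 0.004, -0.0], 'tcp_pos': [0.276, -0.561, 0.404], 'ee_rot': [[0.897, 0.441, -0.0], [0.441, -0.897, 0.001], [0.0, -0.001, -1.0]], 'force': [0.532, 0.366, -0.41], 'moment': [-0.092, 0.054, -0.002], 'finger_gap': 1.004} 0.1547
top [[413.9, 0.0, 251.4], [0.0, 413.9, 193.1], [0.0, 0.0, 1.0]] [ 0.405 -0.015  0.943] [[-0.015, -0.993, 0.116], [-1.0, 0.014, -0.007], [0.006, -0.116, -0.993]]
side [[426.8, 0.0, 249.9], [0.0, 426.8, 188.0], [0.0, 0.0, 1.0]] [ 0.479 -0.613  0.575] [[0.999, -0.042, 0.022], [-0.043, -0.615, 0.788], [-0.02, -0.788, -0.616]]
```

View pics/top0.png

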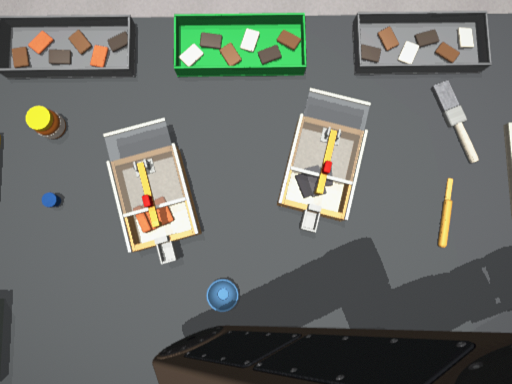

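View pics/side0.png

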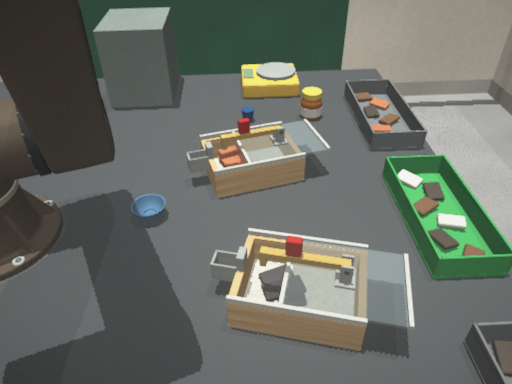

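The sherd frame is at the right in the top view: red tab near (327,168), bar running up-right to its hinge near (331,135), striker end near (312,218). In the side view it is the near frame, with the tab near (294,246). The tile frame is the other one, with its tab at (146,201) top and (244,126) side.

```bash
cat > h.py <<'E'
from workcell import get_obs, read_camera, bot
import cv2, numpy as np
def ray(c,uv):
    d=c["rotation"]@np.linalg.solve(c["K"],[uv[0],uv[1],1.]); return d/np.linalg.norm(d)
def plane(c,uv,z):
    d=ray(c,uv); e=np.array(c["eye"]); return e+d*(z-e[2])/d[2]
def tri(c1,u1,c2,u2):
    A=[];b=[]
    for c,u in((c1,u1),(c2,u2)):
        d=ray(c,u);P=np.eye(3)-np.outer(d,d);A.append(P);b.append(P@c["eye"])
    return np.linalg.lstsq(np.vstack(A),np.hstack(b),rcond=None)[0]
def mask(c,col):
    h=cv2.cvtColor(c["pixels"],cv2.COLOR_RGB2HSV)
    if col=="red": return cv2.inRange(h,(0,200,90),(4,255,255))|cv2.inRange(h,(174,200,90),(180,255,255))
    return cv2.inRange(h,(20,190,120),(32,255,255))
def blobs(m,amin=15):
    n,l,s,ce=cv2.connectedComponentsWithStats(m)
    return [(s[i].tolist(),ce[i].round(1).tolist(),l==i) for i in range(1,n) if s[i][4]>=amin]
E
python3 - <<'E'
from h import *
C={n:read_camera(n) for n in("top","side")}
for n in C:
    for col in("red","yel"):
        print(n,col)
        for s,ce,m in blobs(mask(C[n],col)):
            line=cv2.fitLine(np.argwhere(m)[:,::-1].astype(np.float32),cv2.DIST_L2,0,.01,.01).ravel() 
            p=plane(C[n],ce,.102); q=plane(C[n],np.array(ce)+10*line[:2],.102); d=q-p
            print(s,ce,p.round(4),"dir",np.degrees(np.arctan2(d[1],d[0])).round(1))
for col in ("red",):
    t=[b for b in blobs(mask(C["top"],col)) if 300<b[1][0]<350 and b[1][1]>120]
    s=[b for b in blobs(mask(C["side"],col)) if 270<b[1][0]<320 and 230<b[1][1]<260]
    print(tri(C["top"],t[0][1],C["side"],s[0][1]))
im=[]
for n,(u,v) in (("top",(325,160)),("side",(310,285))):
    im.append(cv2.resize(C[n]["pixels"][v-75:v+75,u-75:u+75,::-1],(400,400),interpolation=cv2.INTER_CUBIC))
cv2.imwrite("pics/crop1.png",np.hstack(im))
E
```

```text
top red
[323, 161, 8, 13, 71] [326.6, 167.0] [ 0.5556 -0.1767  0.102 ] dir -17.6
[143, 195, 8, 12, 61] [146.4, 200.3] [0.4918 0.1934 0.102 ] dir -163.1
top yel
[26, 107, 25, 24, 412] [37.7, 117.4] [0.6686 0.4222 0.102 ] dir -62.8
side red
side yelTraceback (most recent call last):
  File "<stdin>", line 13, in <module>
IndexError: list index out of range
```

```bash
sed -i 's/(0,200,90),(4,/(0,190,70),(5,/; s/(174,200,90)/(170,190,70)/; s/(20,190,120),(32/(18,170,100),(34/' h.py
python3 - <<'E'
from h import *
C={n:read_camera(n) for n in("top","side")}
for n,p in (("side",(294,246)),("side",(300,257)),("top",(331,150)),("top",(327,167))):
    h=cv2.cvtColor(C[n]["pixels"],cv2.COLOR_RGB2HSV); print(n,p,h[p[1],p[0]])
for n in C:
    for col in("red","yel"):
        print(n,col)
        for s,ce,m in blobs(mask(C[n],col)):
            line=cv2.fitLine(np.argwhere(m)[:,::-1].astype(np.float32),cv2.DIST_L2,0,.01,.01).ravel() 
            p=plane(C[n],ce,.102); q=plane(C[n],np.array(ce)+10*line[2-2:2],.102); d=q-p
            print(s,ce,p.round(4),"dir",np.degrees(np.arctan2(d[1],d[0])).round(1))
im=[]
for n,(u,v) in (("top",(325,160)),("side",(310,285))):
    im.append(cv2.resize(C[n]["pixels"][v-75:v+75,u-75:u+75,::-1],(400,400),interpolation=cv2.INTER_CUBIC))
cv2.imwrite("pics/crop1.png",np.hstack(im))
E
```

```text
side (294, 246) [  3 140 122]
side (300, 257) [ 16 118 147]
top (331, 150) [ 25 152 250]
top (327, 167) [  1 200 249]
top red
[322, 161, 9, 13, 83] [326.3, 167.1] [ 0.5554 -0.1761  0.102 ] dir -22.0
[143, 195, 10, 12, 93] [147.2, 200.7] [0.4909 0.1918 0.102 ] dir -153.7
top yel
[26, 106, 26, 25, 492] [38.2, 117.9] [0.6675 0.4211 0.102 ] dir -83.3
side red
side yel
```

View pics/crop1.png

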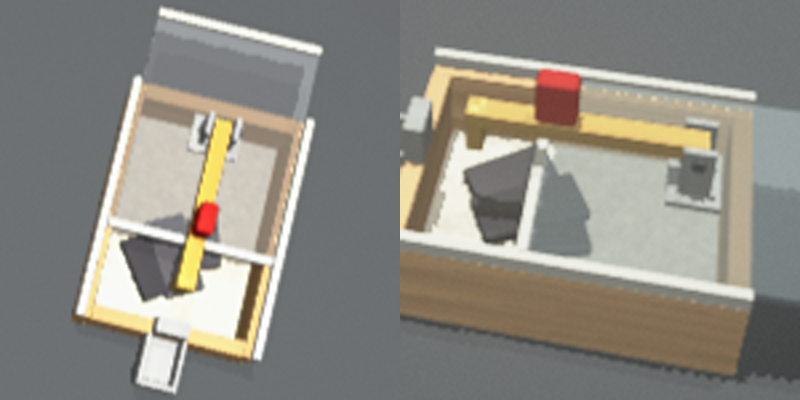

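```bash
sed -i 's/(0,190,70),(5,/(0,125,70),(8,/; s/(170,190,70)/(170,125,70)/; s/(18,170,100),(34/(19,110,90),(34/' h.py
python3 - <<'E'
from h import *
C={n:read_camera(n) for n in("top","side")}
R={"top":(300,110,80,110),"side":(230,215,150,120)}
ce={}
for n in C:
    for col in("red","yel"):
        x,y,w,hh=R[n]; k=np.zeros((384,512),np.uint8); k[y:y+hh,x:x+w]=255
        for s,c,m in blobs(mask(C[n],col)&k,30):
            L=cv2.fitLine(np.argwhere(m)[:,::-1].astype(np.float32),cv2.DIST_L2,0,.01,.01).ravel()
            d=plane(C[n],np.array(c)+10*L[:2],.102)-plane(C[n],c,.102)
            print(n,col,s,c,"dir",np.degrees(np.arctan2(d[1],d[0])).round(1)); ce.setdefault((n,col),c)
print("tri",tri(C["top"],ce["top","red"],C["side"],ce["side","red"]))
for n in C: print(n,plane(C[n],ce[n,"red"],.122 if n=="top" else .118).round(4))
T=C["top"]
for nm,z,a,b in (("bar",.102,(333.25,130.75),(319.75,193.75)),("railR",.066,(367,130.75),(346.75,219.25)),("railL",.066,(301.4,115),(279.25,204.25))):
    d=plane(T,a,z)-plane(T,b,z); print(nm,np.linalg.norm(d).round(4),np.degrees(np.arctan2(d[1],d[0])).round(2),plane(T,a,z).round(4),plane(T,b,z).round(4))
E
```

```text
top red [322, 161, 10, 13, 98] [326.6, 167.0] dir -23.8
top yel [323, 129, 14, 34, 221] [329.9, 145.3] dir -16.0
top yel [315, 173, 12, 21, 155] [320.7, 183.7] dir -15.9
side red [286, 236, 17, 21, 298] [293.6, 245.9] dir -96.6
side yel [259, 246, 28, 13, 185] [273.7, 251.8] dir -14.5
side yel [288, 253, 63, 13, 353] [323.5, 259.1] dir -12.1
tri [ 0.5529956  -0.17333882  0.11956172]
top [ 0.552  -0.1729  0.122 ]
side [ 0.5538 -0.1717  0.118 ]
bar 0.1357 -13.91 [ 0.632  -0.1933  0.102 ] [ 0.5002 -0.1607  0.102 ]
railR 0.1986 -15.2 [ 0.6407 -0.2745  0.066 ] [ 0.4491 -0.2224  0.066 ]
railL 0.2018 -15.15 [ 0.6778 -0.1327  0.066 ] [ 0.483 -0.08   0.066]
```

```bash
cat >> h.py <<'E'
from scipy.spatial.transform import Rotation as Ro
YAW=np.radians(-15.2)
X=np.array([np.cos(YAW),np.sin(YAW),0]); Z=np.array([0,0,1.]); Y=np.cross(Z,X)
TAB=np.array([.553,-.1745,.122]); PIN=TAB+.08*X-.026*Z
def target(a,shut=0,up=0,depth=0):
    "tool pose gripping the tab at lift a, cover drawn shut by 'shut'"
    r=Ro.from_rotvec(Y*a).as_matrix()
    R=r@np.column_stack([X,-Y,-Z])
    return PIN+r@(TAB+(bot.grip_depth+up)*Z-PIN)-shut*X, R
def rows(p,R,o=None,p0=None,R0=None):
    if p0 is None: o=o or get_obs(); p0,R0=np.array(o["tcp_pos"]),np.array(o["ee_rot"])
    return (R0.T@(p-p0)/.2).round(3).tolist(), (Ro.from_matrix(R0.T@R).as_rotvec()/np.radians(45)).round(3).tolist()
E
python3 - <<'E'
from h import *
C=read_camera("top")
m=(plane(C,(310,88.75),.064)+plane(C,(370.75,103),.064))/2
f=(plane(C,(301.4,115),.064)+plane(C,(367,130.75),.064))/2
print("opening~",(m-f)@X)
print(rows(*target(0,0,.06)))
E
```

```text
opening~ 0.06288761348575554
([2.097, -1.122, 0.34], [0.0, -0.0, 0.919])
```

```bash
python3 -m creep '{"travel":[[0.3,-0.15,0],[0.6,-0.3,0],[0.85,-0.45,0],[1,-0.55,0],[1,-0.55,0]],"delta_rot":[[0,0,0],[0,0,0],[0,0,0],[0,0,0],[0,0,0]],"grip":[1,1,1,1,1]}' 40 
python3 -m creep '{"travel":[[0.25,-0.15,0],[0.5,-0.3,0.05],[0.75,-0.45,0.1],[1,-0.57,0.15],[1,-0.57,0.2],[1,-0.57,0.2],[1,-0.57,0.2]],"delta_rot":[[0,0,0.2],[0,0,0.4],[0,0,0.6],[0,0,0.8],[0,0,0.92],[0,0,0.92],[0,0,0.92]],"grip":[1,1,1,1,1,1,1]}'
python3 - <<'E'
from h import *
o=get_obs(); print(o["clock"],o["tcp_pos"],o["qpos"],o["force"])
print(rows(*target(0,0,.03)),rows(*target(0)))
C={n:read_camera(n) for n in("top","side")}
im=[cv2.resize(C[n]["pixels"][v-75:v+75,u-75:u+75,::-1],(400,400),interpolation=cv2.INTER_CUBIC) for n,(u,v) in (("top",(325,160)),("side",(300,220)))]
cv2.imwrite("pics/crop2.png",np.hstack(im))
E
```

```text
clock: 1.08
tcp_pos: [0.4078, -0.3718, 0.405]
ee_rot: [[0.896, 0.444, 0.0], [0.444, -0.896, -0.0], [0.0, 0.0, -1.0]]
force: [0.0, -0.1, 0.1]
finger_gap: 0.998
clock: 1.95
tcp_pos: [0.5357, -0.1844, 0.3651]
ee_rot: [[0.965, -0.262, 0.0], [-0.262, -0.965, -0.0], [0.0, 0.0, -1.0]]
force: [0.1, 0.5, -0.2]
finger_gap: 1.001
1.95 [ 0.53566476 -0.1843995   0.36505828] [-2.56744370e+01  2.59208739e+01  1.00295950e+02 -1.15518991e-02
  5.37555003e+01  7.95080632e+01] [ 0.0726646   0.45355957 -0.18874558]
([0.071, -0.071, 0.292], [0.0, -0.001, 0.001]) ([0.07, -0.071, 0.442], [0.0, -0.001, 0.001])
```

View pics/crop2.png

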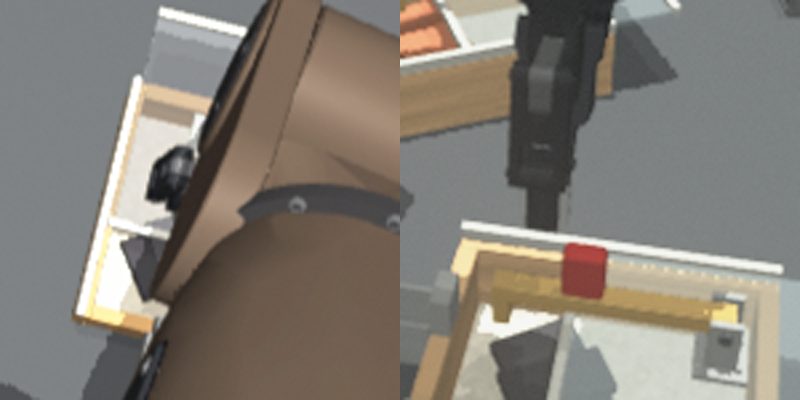

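The side crop shows the fingers above and short of the red tab, which sits at about (584,270) in the crop; the bar is down. Descending and pinching.

```bash
python3 -m creep '{"travel":[[0.07,-0.07,0.1],[0.07,-0.07,0.22],[0.07,-0.07,0.34],[0.07,-0.07,0.42],[0.07,-0.07,0.44],[0.07,-0.07,0.44]],"delta_rot":[[0,0,0],[0,0,0],[0,0,0],[0,0,0],[0,0,0],[0,0,0]],"grip":[1,1,1,1,1,1]}' 30
python3 -m creep '{"travel":[[0,0,0],[0,0,0],[0,0,0],[0,0,0],[0,0,0],[0,0,0],[0,0,0],[0,0,0]],"delta_rot":[[0,0,0],[0,0,0],[0,0,0],[0,0,0],[0,0,0],[0,0,0],[0,0,0],[0,0,0]],"grip":[-1,-1,-1,-1,-1,-1,-1,-1]}' 30
python3 - <<'E'
from h import *
o=get_obs(); print(o["clock"],o["tcp_pos"],o["force"],o["moment"],o["finger_gap"]*85)
p0,R0=target(0)
for a in (.05,.1,.15,.2,.25,.3): print(a,rows(*target(a),None,p0,R0))
C={n:read_camera(n) for n in("top","side")}
im=[cv2.resize(C[n]["pixels"][v-75:v+75,u-75:u+75,::-1],(400,400),interpolation=cv2.INTER_CUBIC) for n,(u,v) in (("side",(300,240)),)]
cv2.imwrite("pics/crop3.png",np.hstack(im))
E
```

```text
clock: 2.8
tcp_pos: [0.5532, -0.1738, 0.2771]
ee_rot: [[0.965, -0.263, 0.0], [-0.263, -0.965, -0.0], [0.001, 0.0, -1.0]]
force: [-0.2, 1.2, -0.4]
finger_gap: 0.999
clock: 3.8
tcp_pos: [0.5531, -0.1736, 0.2768]
ee_rot: [[0.965, -0.263, 0.0], [-0.263, -0.965, -0.0], [0.0, 0.0, -1.0]]
force: [-0.7, 2.5, 5.3]
finger_gap: 0.157
3.8 [ 0.55310465 -0.17356266  0.27684379] [-0.7039316   2.50450284  5.33339492] [0.31156895 0.0088043  0.12866692] 13.348569815267414
0.05 ([0.046, -0.0, -0.019], [-0.0, -0.064, -0.0])
0.1 ([0.092, -0.0, -0.035], [-0.0, -0.127, -0.0])
0.15 ([0.14, -0.0, -0.05], [0.0, -0.191, -0.0])
0.2 ([0.187, 0.0, -0.061], [-0.0, -0.255, 0.0])
0.25 ([0.236, -0.0, -0.071], [0.0, -0.318, -0.0])
0.3 ([0.285, 0.0, -0.078], [-0.0, -0.382, -0.0])
```

View pics/crop3.png

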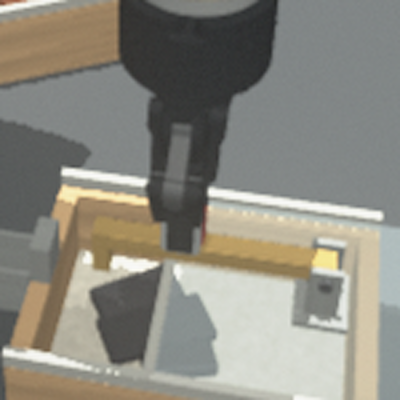

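The finger covers the tab, with a red sliver visible just right of it at crop (205,225). A gap of 13 mm means the tab is held. Lifting along the arc.

```bash
python3 -m creep '{"travel":[[0.046,0,-0.019],[0.092,0,-0.035],[0.14,0,-0.05],[0.187,0,-0.061],[0.236,0,-0.071],[0.285,0,-0.078],[0.285,0,-0.078],[0.285,0,-0.078]],"delta_rot":[[0,-0.064,0],[0,-0.127,0],[0,-0.191,0],[0,-0.255,0],[0,-0.318,0],[0,-0.382,0],[0,-0.382,0],[0,-0.382,0]],"grip":[-1,-1,-1,-1,-1,-1,-1,-1]}' 30
python3 - <<'E'
from h import *
o=get_obs(); print(o["clock"],o["tcp_pos"],o["force"],o["moment"],o["finger_gap"]*85)
p0,R0=target(.3)
for s in (.03,.06,.065,.07): print(s,rows(*target(.3,s),None,p0,R0))
C={n:read_camera(n) for n in("top","side")}
im=[cv2.resize(C[n]["pixels"][v-75:v+75,u-75:u+75,::-1],(400,400),interpolation=cv2.INTER_CUBIC) for n,(u,v) in (("side",(300,240)),)]
cv2.imwrite("pics/crop4.png",np.hstack(im))
E
```

```text
clock: 4.9
tcp_pos: [0.6079, -0.1885, 0.2922]
ee_rot: [[0.922, -0.263, -0.284], [-0.251, -0.965, 0.077], [-0.294, -0.0, -0.956]]
force: [2.3, 1.7, 1.4]
finger_gap: 0.159
4.9 [ 0.60789823 -0.18849384  0.29216997] [2.29093817 1.66716177 1.44462129] [ 0.28003501 -0.56667512  0.00129051] 13.474112189404648
0.03 ([-0.143, -0.0, 0.044], [0.0, 0.0, 0.0])
0.06 ([-0.287, -0.0, 0.089], [0.0, 0.0, 0.0])
0.065 ([-0.31, 0.0, 0.096], [0.0, 0.0, 0.0])
0.07 ([-0.334, 0.0, 0.103], [0.0, 0.0, 0.0])
```

View pics/crop4.png

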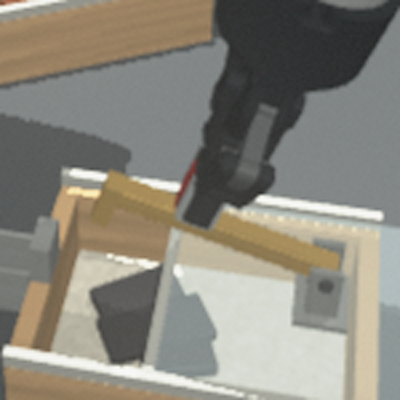

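The bar is lifted with its end at crop (110,185), clear of the striker height, and the hinge bracket has not moved. Drawing the cover shut, watching for the end stop.

```bash
python3 -m creep '{"travel":[[-0.03,0,0.009],[-0.07,0,0.022],[-0.11,0,0.034],[-0.15,0,0.046],[-0.19,0,0.059],[-0.23,0,0.071],[-0.255,0,0.079],[-0.27,0,0.083],[-0.27,0,0.083]],"delta_rot":[[0,0,0],[0,0,0],[0,0,0],[0,0,0],[0,0,0],[0,0,0],[0,0,0],[0,0,0],[0,0,0]],"grip":[-1,-1,-1,-1,-1,-1,-1,-1,-1]}' 30
python3 -m creep '{"travel":[[-0.01,0,0.003],[-0.02,0,0.006],[-0.02,0,0.006]],"delta_rot":[[0,0,0],[0,0,0],[0,0,0]],"grip":[-1,-1,-1]}' 30
python3 - <<'E'
from h import *
o=get_obs(); p=np.array(o["tcp_pos"]); print("drawn",(target(.3)[0]-p)@X,o["force"]@X)
C={n:read_camera(n) for n in("top","side")}
im=[cv2.resize(C[n]["pixels"][v-75:v+75,u-75:u+75,::-1],(400,400),interpolation=cv2.INTER_CUBIC) for n,(u,v) in (("side",(300,240)),("top",(325,140)))]
cv2.imwrite("pics/crop5.png",np.hstack(im))
E
```

```text
clock: 6.12
tcp_pos: [0.5533, -0.1737, 0.2924]
ee_rot: [[0.922, -0.263, -0.286], [-0.251, -0.965, 0.078], [-0.296, 0.0, -0.955]]
force: [0.1, 2.2, 0.9]
finger_gap: 0.16
clock: 6.5
tcp_pos: [0.5494, -0.1727, 0.2924]
ee_rot: [[0.922, -0.263, -0.286], [-0.251, -0.965, 0.078], [-0.296, 0.0, -0.955]]
force: [0.2, 0.9, -0.8]
finger_gap: 0.155
drawn 0.06094727794725476 -0.05344952730958868
```

View pics/crop5.png

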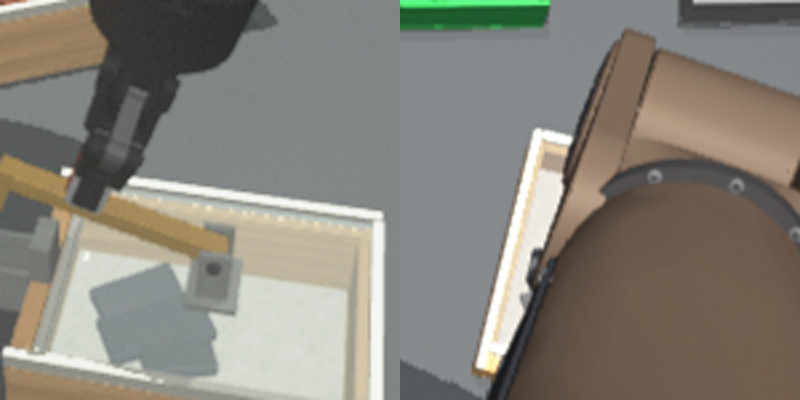

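The cover has travelled 61 mm: its far white edge is now at the frame's end (crop 380,215) and the bar end is past the striker. No end-stop force yet, so I'm creeping further.

```bash
for i in 1 2 3; do python3 -m creep '{"travel":[[-0.008,0,0.0025],[-0.015,0,0.0046],[-0.015,0,0.0046]],"delta_rot":[[0,0,0],[0,0,0],[0,0,0]],"grip":[-1,-1,-1]}' 30 | grep -E "force|tcp_pos|clock"; done
```

```text
clock: 6.98
tcp_pos: [0.5474, -0.1721, 0.2924]
force: [9.8, -0.4, -7.8]
clock: 7.35
tcp_pos: [0.546, -0.1718, 0.2923]
force: [23.8, -3.3, -17.3]
clock: 7.72
tcp_pos: [0.5437, -0.1711, 0.2924]
force: [30.2, -4.4, -20.8]
```

End stop met at about 62 mm drawn, matching the 63 mm opening measured from the image. Easing off most of the push, then lowering along the arc.

Run:
```python
from h import *
p0,R0=target(.3)
for a in (.3,.25,.2,.15,.1,.06): print(a,rows(*target(a,-.005),None,p0,R0))
```

```text
0.3 ([0.024, -0.0, -0.007], [0.0, 0.0, 0.0])
0.25 ([-0.021, -0.0, 0.014], [-0.0, 0.064, -0.0])
0.2 ([-0.064, 0.0, 0.037], [-0.0, 0.127, 0.0])
0.15 ([-0.107, -0.0, 0.063], [-0.0, 0.191, -0.0])
0.1 ([-0.148, -0.0, 0.09], [-0.0, 0.255, -0.0])
0.06 ([-0.179, 0.0, 0.114], [-0.0, 0.306, -0.0])
```

```bash
python3 -m creep '{"travel":[[0.012,0,-0.004],[0.024,0,-0.007],[-0.021,0,0.014],[-0.064,0,0.037],[-0.107,0,0.063],[-0.148,0,0.09],[-0.179,0,0.114],[-0.179,0,0.114],[-0.179,0,0.114]],"delta_rot":[[0,0,0],[0,0,0],[0,0.064,0],[0,0.127,0],[0,0.191,0],[0,0.255,0],[0,0.306,0],[0,0.306,0],[0,0.306,0]],"grip":[-1,-1,-1,-1,-1,-1,-1,-1,-1]}' 30
python3 - <<'E'
from h import *
C={n:read_camera(n) for n in("side",)}
im=[cv2.resize(C[n]["pixels"][v-75:v+75,u-75:u+75,::-1],(500,500),interpolation=cv2.INTER_CUBIC) for n,(u,v) in (("side",(290,240)),)]
cv2.imwrite("pics/crop6.png",np.hstack(im))
E
```

```text
clock: 8.85
tcp_pos: [0.5018, -0.1597, 0.2812]
ee_rot: [[0.963, -0.263, -0.054], [-0.262, -0.965, 0.014], [-0.056, 0.0, -0.998]]
force: [9.9, 0.3, -7.4]
finger_gap: 0.16
```

View pics/crop6.png

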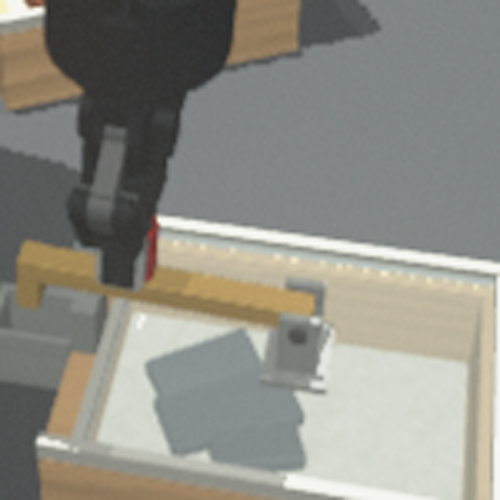

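The tooth hangs past the striker over the catch (crop 30,285), still slightly raised, and about 10 N remains on the end stop. Releasing and lifting away.

```bash
python3 -m creep '{"travel":[[0,0,0],[0,0,0],[0,0,0],[0,0,0],[0,0,0],[0,0,0]],"delta_rot":[[0,0,0],[0,0,0],[0,0,0],[0,0,0],[0,0,0],[0,0,0]],"grip":[0.4,0.4,0.4,0.4,0.4,0.4]}' 30
python3 -m creep '{"travel":[[0,0,-0.05],[0,0,-0.15],[0,0,-0.3],[0,0,-0.5],[0,0,-0.7],[0,0,-0.7],[0,0,-0.7]],"delta_rot":[[0,0,0],[0,0,0],[0,0,0],[0,0,0],[0,0,0],[0,0,0],[0,0,0]],"grip":[0.4,0.4,0.4,0.4,0.4,0.4,0.4]}' 30
python3 - <<'E'
from h import *
C={n:read_camera(n) for n in("side",)}
im=[cv2.resize(C[n]["pixels"][v-75:v+75,u-75:u+75,::-1],(500,500),interpolation=cv2.INTER_CUBIC) for n,(u,v) in (("side",(290,240)),)]
cv2.imwrite("pics/crop7.png",np.hstack(im))
E
```

```text
clock: 9.65
tcp_pos: [0.5009, -0.1594, 0.2813]
ee_rot: [[0.963, -0.263, -0.058], [-0.262, -0.965, 0.016], [-0.06, 0.0, -0.998]]
force: [-0.3, -0.6, 0.6]
finger_gap: 0.697
clock: 10.52
tcp_pos: [0.5087, -0.1615, 0.4208]
ee_rot: [[0.963, -0.263, -0.058], [-0.262, -0.965, 0.016], [-0.06, 0.0, -0.998]]
force: [0.6, -0.6, -0.8]
finger_gap: 0.703
```

View pics/crop7.png

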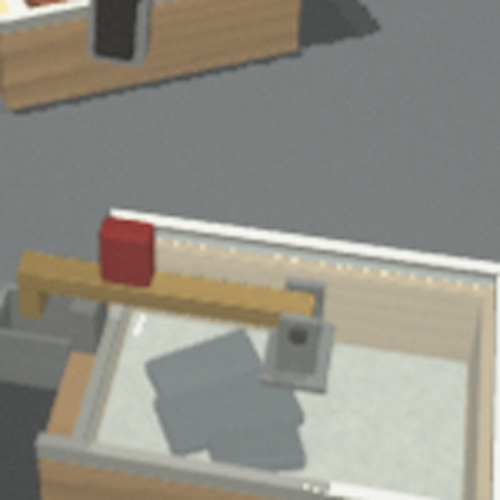

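The gripper is clear and the bar looks down with the tooth in the catch behind the striker. I'll check numerically against the tab's predicted side-view position for a shut cover at various lift angles, and check the tile frame.

Run:
```python
from h import *
S=read_camera("side")
def proj(P):
    v=S["K"]@(S["rotation"].T@(P-S["eye"])); return v[:2]/v[2]
b=[x for x in blobs(mask(S,"red")) if x[1][1]>200 and x[1][0]<300 and x[0][4]>150]; print([x[:2] for x in b])
base=np.array([293.6,245.9])-proj(TAB)   # start-picture offset of centroid vs model point
def lifted(a,s): r=Ro.from_rotvec(Y*a).as_matrix(); return PIN+r@(TAB-PIN)-s*X
for s in (.058,.062,.066):
  for a in (0,.03,.06,.14): print(s,a,(proj(lifted(a,s))+base).round(1))
old=cv2.imread("pics/side0.png"); new=S["pixels"][:,:,::-1]
d=np.abs(old.astype(int)-new).max(2)
cv2.imwrite("pics/full8.png",new)
print("tile tab", [x[:2] for x in blobs(mask(S,"red")) if x[1][1]<150],[x[:2] for x in blobs(mask({"pixels":old[:,:,::-1].copy()},"red")) if x[1][1]<150])
print("tile frame region changed px (right of gripper)",(d[115:190,262:330]>40).sum())
```

```text
[([245, 231, 16, 20, 282], [252.9, 240.3])]
0.058 0 [255.  240.2]
0.058 0.03 [255.5 239.2]
0.058 0.06 [256.  238.1]
0.058 0.14 [257.8 235.4]
0.062 0 [252.3 239.9]
0.062 0.03 [252.9 238.8]
0.062 0.06 [253.4 237.7]
0.062 0.14 [255.1 235. ]
0.066 0 [249.7 239.5]
0.066 0.03 [250.2 238.4]
0.066 0.06 [250.8 237.4]
0.066 0.14 [252.5 234.6]
tile tab [] [([238, 118, 12, 16, 154], [243.5, 125.3])]
tile frame region changed px (right of gripper) 386
```

View pics/full8.png

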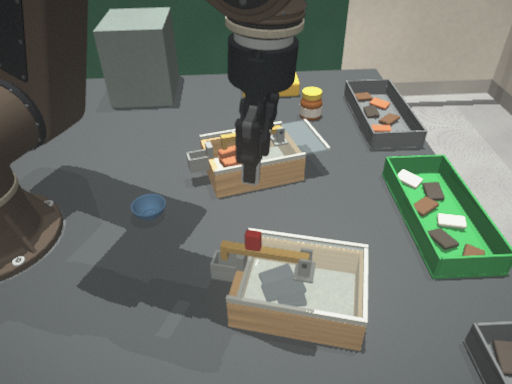

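The full view shows the sherd frame's cover shut, with its bar level and the tooth in the catch near (224,255). The tab is at (252.9,240.3), which fits lift 0 and about 61 mm drawn. The tile frame near (250,155) is still half open; the hanging gripper hides its tab.

```bash
python3 -c "
from workcell import ticket; print(ticket.close_job())"
```

```text
the job is handed in; nothing more can be done
None
```

The dark grey sherd's frame is shut and latched, and the job was handed in at about 10.6 s on the robot's clock. I pinched the red tab and lifted the bar along its arc to about 0.3 rad. I then drew the cover about 62 mm to its end stop and let the bar down to about 0.06 rad past the striker. Last, I opened the fingers and backed off.

**Forces:** the highest force reading I saw was about 37 N at the wrist, when the cover met its end stop.

**Latch and cover:** in the last side picture the tab is at (252.9, 240.3). The prediction for bar level and cover 62 mm drawn is (252.3, 239.9), so the bar is down. The cover is shut to within about 1–2 mm.

**Robot:** the gripper is clear of the frame and the force reading is near zero.

**Tile frame:** the arm never went near it, and it still looks half open as before. The numeric check on it was inconclusive: the hanging gripper hid its tab in the last picture, and 386 pixels in that part of the image had changed. I put that down to the gripper and its shadow.

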